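# Show the trainee what goes into the mortar

## Task

Show the trainee the recipe by pointing, without touching anything: point down at the middle of the cap of the red-capped reagent bottle on the open bench in front of you, then likewise at the blue-capped one near it, and last at the middle of the white mortar's mouth. At each one bring the fingertips to two or three centimetres above its top and stay there for two full seconds. Between them rise well clear, so that you never come low over the green-capped bottle or the yellow-lidded jar, and finish with the hand raised at least 20 cm above the bench, everything standing where it stood.

Things in the scene. Friction and masses are not known exactly. Their poses are not given: they have to be found in the camera images.
- bottle_red: reagent bottle with a red screw cap, 40 mm in diameter and 78 mm tall, loose and upright; origin at the centre of its underside, z up; cap 34 mm across
- bottle_red_top (a point): centre of the top of the red cap, 78 mm above the bench
- bottle_blue: reagent bottle with a blue screw cap, 30 mm in diameter and 55 mm tall, loose and upright; origin at the centre of its underside, z up; cap 26 mm across
- bottle_blue_top (a point): centre of the top of the blue cap, 55 mm above the bench
- mortar: white porcelain mortar, an open bowl 94 mm across its rim and 55 mm tall, loose; origin at the centre of its underside, z up
- mortar_mouth (a point): centre of the mortar's mouth, level with its rim, 55 mm above the bench
- bottle_green: reagent bottle with a white screw cap, 43 mm in diameter and 86 mm tall, loose and upright; origin at the centre of its underside, z up; the cap has a green disc on top and the label a green band: the green-capped bottle, not to be pointed at
- bottle_green_top (a point): centre of the top of the green-capped bottle, 86 mm above the bench
- jar_yellow: white sample jar with a yellow lid, 52 mm in diameter, 66 mm tall, loose, not to be pointed at; origin at the centre of its underside, z up
- jar_yellow_top (a point): centre of the top of the yellow lid, 66 mm above the bench
- pestle: white pestle, 115 mm long and 25 mm thick, lying on the bench along its own y, loose bystander; origin at the bottom of its middle
- beaker: clear glass beaker, 73 mm across and 90 mm tall, loose bystander beside the mortar; origin at the centre of its underside, z up
Things that resemble listed ones, but are neither listed nor needed, are in the scene too. Of the things that look like the bottle_red, take the one that is farthest to the robot's left at the start.

How it is judged:
By the outcome, as a careful person would: the job done as asked, in the order asked, and still so for the second after the job is handed in, with the robot touching nothing.
It also fails if it takes over 58 s, if anything falls off the work surface, if the arm or the gripper's body presses on something with over 40 N, if the wrist force passes 120 N, or if a joint passes its speed limit or range.

## Robot

A 6-joint arm with a two-finger parallel gripper is mounted at the origin on a cart in front of the work surface, level with it; the furniture and walls round the work are solid. World frame = base frame: x ahead of the robot, y to its left, z up, the work surface at z = 0. Lengths are in mm, angles in rad, forces in N, time in s.
With the tool pointing down it reaches from about 375 to 825 mm from the base axis. Payload 5.5 kg.
Tool frame: the origin (TCP) lies between the finger pads; the fingertips stand 14 mm ahead of it and the grasp point (between the pads) lies 5 mm behind it; z points along the fingers, y is the line along which they close (so a half turn about z gives the same grasp; the last joint's range is limited). The gripper opens to 85 mm and grips with 20 to 120 N. Pads are 22 mm wide; open, the fingers measure 114 mm over their backs; the gripper's body (76 mm by 85 mm) begins 54 mm behind the grasp point. The pads swing forward as they close: fully open they stand 13 mm farther back than shut.
Start: joints at [1.32, 0.314, -0.047, 1.21, 0, 1.571], TCP at [148.904, 581.225, 245.299] pointing down, gripper open.
Joint ranges: [-2.67, 2.67], [-0.69, 1.73], [-1.03, 1.25], [-2.08, 2.16], [-1.42, 1.45], [-3.14, 3.14]. Speed limits (rad/s): [2.39, 2.39, 3.01, 3.14, 3.14, 3.14].

## Interface

Orientations are given as a rotation vector (axis times angle).
In Python, from rig import readout, cams, hand_in gives the robot as it stands.
- The arm moves only by the tool arm_command, never from a script. Its argument "rows" is a list of rows, each a list of 2 entries, a list of its own where there are three numbers: the shift along the world's x, y, z in m, then the turn about the world's z in rad. A call has 1 to 20 rows; each row is the pose to reach, as a shift and turn from the pose commanded when the call began; what a row does not reach only later rows make up. A row lasts 1/10 s, in which the tool goes at most 50 mm and 8.59 degrees, less where a joint would pass 70% of its speed; a pose out of reach is approached as far as the arm can. A call with a gripper value outside its range is refused whole. "hand" is the gripper command: -1 is fully open, 1 is shut, values between are in proportion, set as the call begins (left out, the last holds). The fingers move at their own pace and stop on an object; the grip force is fixed at half the most. Time passes only in rows, so rows that repeat a pose let the fingers close. It gives the time, the measured TCP pose, the force and the opening at its end, in the units of the state.
- readout.get_obs(): the state, without advancing time (a new reading comes with each control period).
- cams.get_image(name): name is "scene" or "top"; returns a dict with "color" (384x512x3 uint8, blue, green, red), "camera_matrix" (3x3 intrinsics, pixels), "distortion" ([k1, k2, p1, p2, k3] as OpenCV has them; the pictures are not rectified), "R" (3x3) and "t" (3): a world point X has camera coordinates R X + t. Camera axes: x right, y down, z forward; pixel columns grow to the right and rows downward; lengths in mm; the calibration is good to about 2 mm. A picture is of the moment at which its call begins. There is no depth.
- hand_in(): hands the job in, once; it reports no verdict.
The state is a dict: "clock": time; "joint_positions": joint angles; "joint_vel": joint speeds; "tau": joint torques, N m; "tool_pos": TCP position; "orientation": TCP orientation; "force": force on the tool from outside, world axes, zero at the start; "ft_torque": the same for the moment, N m; "finger_gap": finger opening in mm.
Only numpy, scipy, OpenCV 4.12 (cv2) and the standard library are available. Lean on these libraries where they do the work, as an engineer would, in place of code of your own. Each camera call takes 0.05 s, during which the arm holds its last target. There are 200 camera calls.

## Working session

There is one attempt and no reset: what is moved stays moved. The work goes in short steps, Python scripts to look and compute and a tool call to move; the robot and the scene stay as the last step left them, time stands still between calls to the robot, and variables do not carry over. Pictures are saved under pics/ and viewed, on a budget of 10 in all, crops included, one or two more only if the job needs it, and the job is handed in when it is done.

Besides the shell and the picture viewer there is one more tool, called after "Emit:" as name([rows], argument=value, ...), one row to a line, values as JSON. arm_command: Moves the arm, as the interface text tells. Its arguments: {"type":"object","properties":{"rows":{"type":"array","items":{"type":"array"}},"hand":{"type":"number"}},"required":["rows"]}

```bash
mkdir -p pics; python3 - <<'E'
from rig import readout,cams
import cv2,pickle
for n in("scene","top"):
    d=cams.get_image(n);cv2.imwrite(f"pics/{n}0.png",d["color"]);pickle.dump(d,open(n+".pkl","wb"))
    print(n,-d["R"].T@d["t"],d["R"][2])
o=readout.get_obs();print({k:o[k] for k in("clock","tool_pos","orientation","finger_gap")})
E
```

```text
scene [-228.5574929   405.10616025  525.02249656] [ 0.81038666 -0.3711901  -0.45331157]
top [ 424.0730191    28.58139504 1129.62257087] [ 0.12847925 -0.00889473 -0.99167231]
{'clock': 0.1, 'tool_pos': array([148.77133059, 580.74531358, 244.52385396]), 'orientation': array([-3.92853910e-01, -3.11675937e+00,  2.39504443e-03]), 'finger_gap': 85.64235337845753}
```

View pics/top0.png

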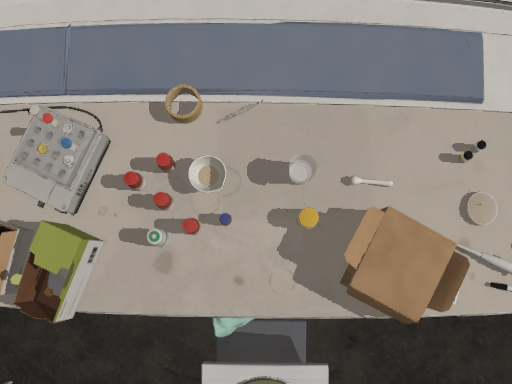

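View pics/scene0.png

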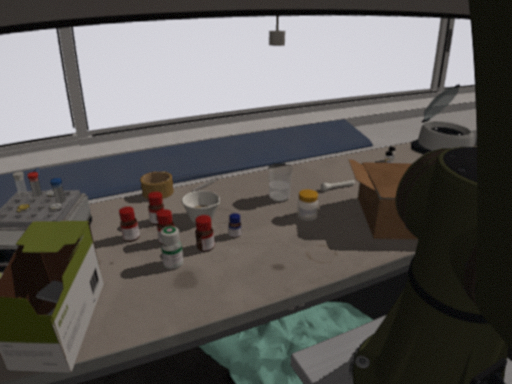

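Candidates for the red bottle (top view): (132,180), (164,161), (162,200) and (191,226). The red top at (47,118) is a tube in the rack, not a bottle on the open bench. The leftmost bottle is (132,180). The blue one is (225,219), the mortar (207,175), green (156,237) and yellow (309,218). I'll measure these and check a crop.

```bash
cat >h.py <<'E'
import cv2,numpy as np,pickle
def ray(d,uv,z):
    p=cv2.undistortPoints(np.array([[uv]],float),d["camera_matrix"],np.array(d["distortion"]))[0,0]
    r=d["R"].T@np.array([*p,1]);c=-d["R"].T@d["t"];return c+r*(z-c[2])/r[2]
def proj(d,X): return cv2.projectPoints(np.array([X],float),cv2.Rodrigues(d["R"])[0],np.array(d["t"],float),d["camera_matrix"],np.array(d["distortion"]))[0][0,0]
E
python3 - <<'E'
from h import *
T=pickle.load(open("top.pkl","rb"));S=pickle.load(open("scene.pkl","rb"))
im=T["color"];hsv=cv2.cvtColor(im,cv2.COLOR_BGR2HSV)
def blobs(m,z,n):
    k,_,st,c=cv2.connectedComponentsWithStats(m.astype(np.uint8))
    for i in range(1,k):
        if st[i,4]>40: X=ray(T,c[i],z);print(n,c[i].round(1),st[i],X.round(1),"scene",proj(S,X).round(1))
h,s,v=cv2.split(hsv)
blobs(((h<8)|(h>172))&(s>150)&(v>90),78,"red")
blobs((h>105)&(h<130)&(s>140)&(v>50),55,"blue")
blobs((h>20)&(h<32)&(s>150)&(v>120),66,"yel")
blobs((h>60)&(h<95)&(s>100),86,"green")
for n,p,z in(("mortar",(207.5,175),55),("beaker",(300,170),90)):
    X=ray(T,p,z);print(n,X.round(1),proj(S,X).round(1))
a=cv2.resize(im[140:260,110:250],None,fx=5,fy=5,interpolation=cv2.INTER_CUBIC)
cv2.imwrite("pics/c1.png",a)
b=cv2.resize(S["color"][180:280,100:260],None,fx=5,fy=5,interpolation=cv2.INTER_CUBIC);cv2.imwrite("pics/c2.png",b)
E
```

```text
red [ 47.  117.7] [ 43 113   9  10  70] [755.6 563.5  78. ] scene [ 25.1 201. ]
red [163.6 159.9] [156 154  16  13 159] [647.7 253.1  78. ] scene [156.4 194.9]
red [131.5 178.6] [124 172  16  14 175] [600.8 329.8  78. ] scene [128.2 210. ]
red [160.6 198.8] [154 192  14  14 159] [552.8 255.9  78. ] scene [164.8 212.8]
red [189.3 225.2] [183 219  14  14 151] [490.9 184.4  78. ] scene [203.8 218.9]
yel [308.2 216.9] [299 208  19  19 282] [516.4 -98.8  66. ] scene [308.3 193.6]
green [153.9 236. ] [149 231  10  10  47] [463.1 266.6  86. ] scene [170.  230.5]
mortar [616.3 147.3  55. ] [202.1 200.1]
beaker [626.  -76.2  90. ] [279.7 170.2]
```

View pics/c1.png

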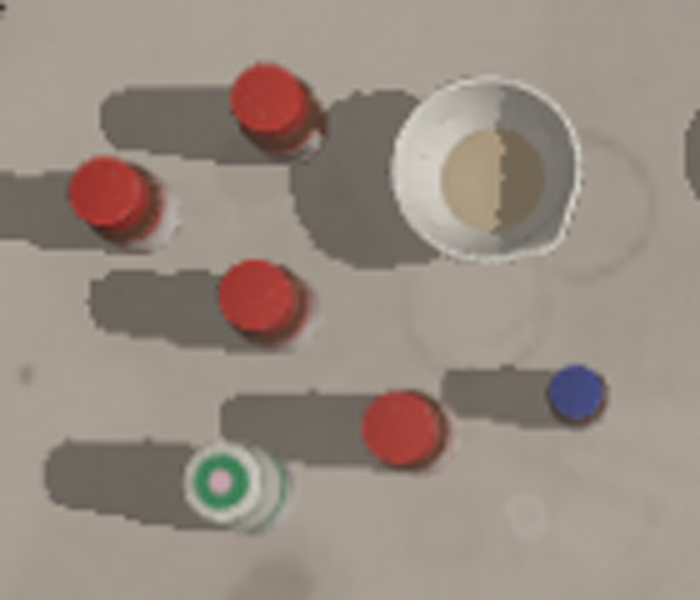

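View pics/c2.png

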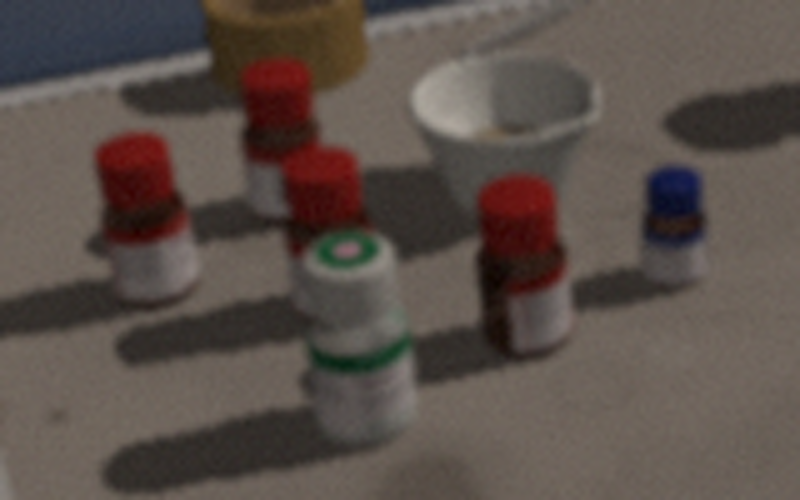

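The crops show four red bottles, and the leftmost, at (132,180), stands free. The blue cap centre is at (225.0,217.8), the mortar rim centre is about (206.8,173.6), and the red cap disc centre is about (130.5,177.8). Next I'll refine the positions, then shut the hand and rise first, because the green box is on the way.

```bash
python3 - <<'E'
from h import *
T=pickle.load(open("top.pkl","rb"));S=pickle.load(open("scene.pkl","rb"))
for n,p,z in(("red",(130.6,177.9),78),("blue",(225,217.9),55),("mortar",(206.9,173.5),55),("boxcorner(if z=150)",(103,232),150)):
    X=ray(T,p,z);print(n,X.round(1),proj(S,X).round(1))
E
```

```text
red [602.4 332.2  78. ] [127.1 209.9]
blue [511.6 101.7  55. ] [235.3 215.5]
mortar [620.  148.9  55. ] [201.  199.5]
boxcorner(if z=150) [466.8 368.7 150. ] [114.3 213. ]
```

Emit:
arm_command([
  [[0, 0, 0.03], 0],
  [[0, 0, 0.06], 0],
  [[0, 0, 0.09], 0],
  [[0, 0, 0.12], 0],
  [[0, 0, 0.15], 0],
  [[0, 0, 0.15], 0],
  [[0, 0, 0.15], 0],
  [[0, 0, 0.15], 0],
], hand=1)

```text
clock: 0.9
tool_pos: [148.8, 580.8, 393.8]
orientation: [-0.393, -3.117, 0.004]
force: [0.1, 0.0, -0.8]
finger_gap: 0.2
```

Emit:
arm_command([
  [[0.035, -0.019, 0], 0],
  [[0.07, -0.038, 0], 0],
  [[0.105, -0.058, 0], 0],
  [[0.14, -0.077, 0], 0],
  [[0.175, -0.096, 0], 0],
  [[0.21, -0.115, 0], 0],
  [[0.245, -0.135, 0], 0],
  [[0.28, -0.154, 0], 0],
  [[0.315, -0.173, 0], 0],
  [[0.35, -0.192, 0], 0],
  [[0.385, -0.212, 0], 0],
  [[0.42, -0.231, 0], 0],
  [[0.453, -0.249, -0.02], 0],
  [[0.453, -0.249, -0.06], 0],
  [[0.453, -0.249, -0.1], 0],
  [[0.453, -0.249, -0.14], 0],
  [[0.453, -0.249, -0.17], 0],
  [[0.453, -0.249, -0.2], 0],
  [[0.453, -0.249, -0.2], 0],
  [[0.453, -0.249, -0.2], 0],
])

```text
clock: 2.9
tool_pos: [601.0, 331.7, 194.4]
orientation: [-0.393, -3.115, 0.003]
force: [0.2, 0.2, 1.0]
finger_gap: 0.4
```

```bash
python3 - <<'E'
from h import *
from rig import readout,cams
o=readout.get_obs();p=o["tool_pos"];print(p,o["orientation"])
a=[]
for n,(x,y),w in(("top",(140,180),(100,75)),("scene",(130,190),(100,75))):
    d=cams.get_image(n);pickle.dump(d,open(n+"1.pkl","wb"))
    for k in(0,14,27): print(n,k,proj(d,p-[0,0,k]).round(1))
    c=proj(d,p).astype(int);x0=max(c[0]-50,0);y0=max(c[1]-40,0);print(x0,y0)
    a.append(cv2.resize(d["color"][y0:y0+100,x0:x0+100],(400,400),interpolation=cv2.INTER_CUBIC))
cv2.imwrite("pics/c3.png",np.hstack(a))
E
```

```text
[601.01203528 331.72734142 194.38323573] [-3.92605868e-01 -3.11465095e+00  2.63762054e-03]
top 0 [116.2 169.4]
top 14 [118.1 170.6]
top 27 [119.9 171.7]
66 129
scene 0 [119.9 163.2]
scene 14 [120.8 169.1]
scene 27 [121.7 174.6]
69 123
```

View pics/c3.png

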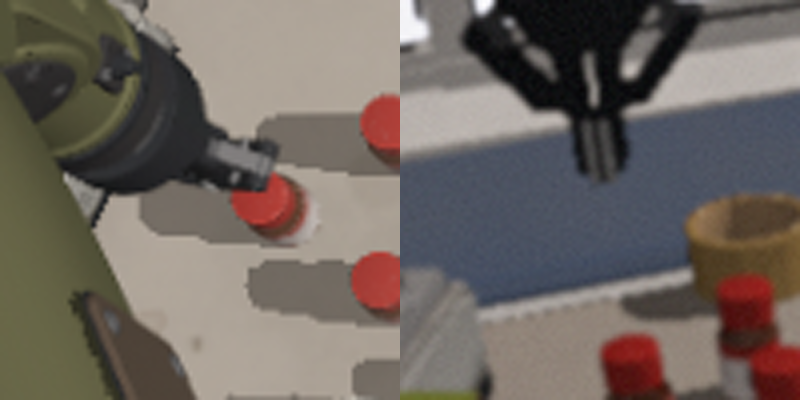

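The shut fingertips project at about (119.5,168) in the scene view, which matches 14 mm ahead of the TCP. Now down to a 25 mm gap over red.

Emit:
arm_command([
  [[0.001, 0, -0.02], 0],
  [[0.001, 0, -0.04], 0],
  [[0.001, 0, -0.055], 0],
  [[0.001, 0, -0.065], 0],
  [[0.001, 0, -0.072], 0],
  [[0.001, 0, -0.077], 0],
  [[0.001, 0, -0.077], 0],
  [[0.001, 0, -0.077], 0],
  [[0.001, 0, -0.077], 0],
  [[0.001, 0, -0.077], 0],
  [[0.001, 0, -0.077], 0],
  [[0.001, 0, -0.077], 0],
  [[0.001, 0, -0.077], 0],
  [[0.001, 0, -0.077], 0],
  [[0.001, 0, -0.077], 0],
])

```text
clock: 4.5
tool_pos: [602.9, 332.2, 118.3]
orientation: [-0.393, -3.117, 0.0]
force: [0.5, 0.1, 0.7]
finger_gap: -0.2
```

```bash
python3 - <<'E'
from h import *
from rig import readout,cams
p=readout.get_obs()["tool_pos"];a=[]
for n in("top","scene"):
    d=cams.get_image(n);c=proj(d,p-[0,0,14]);print(n,p,c.round(1))
    x0,y0=(c-[50,50]).astype(int).clip(0);print(x0,y0)
    a.append(cv2.resize(d["color"][y0:y0+100,x0:x0+100],(400,400),interpolation=cv2.INTER_CUBIC))
cv2.imwrite("pics/c4.png",np.hstack(a))
E
```

```text
top [602.86615049 332.23438973 118.27635879] [127.6 175.8]
77 125
scene [602.86615049 332.23438973 118.27635879] [125.4 199.7]
75 149
```

View pics/c4.png

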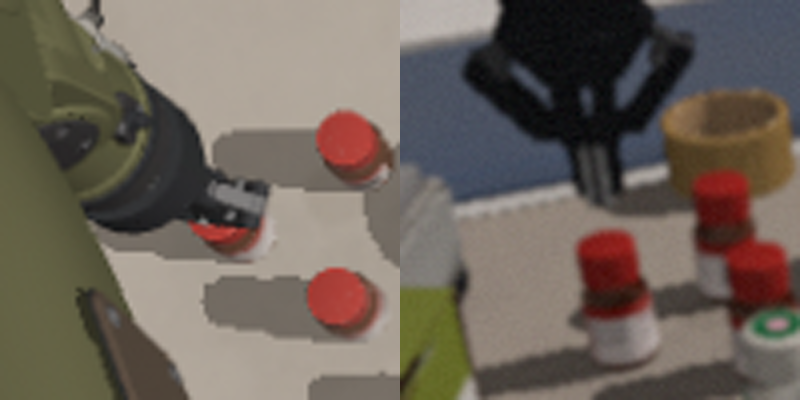

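Over red, the scene view shows the tips at about (125,199) and the cap top centre at about (126.7,209). That puts the tips centred with a gap of about 26 mm, so I hold for two seconds and more.

Emit:
arm_command([
  [[0, 0, -0.001], 0],
  [[0, 0, -0.001], 0],
  [[0, 0, -0.001], 0],
  [[0, 0, -0.001], 0],
  [[0, 0, -0.001], 0],
  [[0, 0, -0.001], 0],
  [[0, 0, -0.001], 0],
  [[0, 0, -0.001], 0],
  [[0, 0, -0.001], 0],
  [[0, 0, -0.001], 0],
  [[0, 0, -0.001], 0],
  [[0, 0, -0.001], 0],
  [[0, 0, -0.001], 0],
  [[0, 0, -0.001], 0],
  [[0, 0, -0.001], 0],
  [[0, 0, -0.001], 0],
  [[0, 0, -0.001], 0],
  [[0, 0, -0.001], 0],
  [[0, 0, -0.001], 0],
  [[0, 0, -0.001], 0],
])

```text
clock: 6.6
tool_pos: [602.9, 332.2, 117.3]
orientation: [-0.393, -3.117, 0.0]
force: [-0.3, 0.2, -0.3]
finger_gap: 0.1
```

Emit:
arm_command([
  [[0, 0, 0], 0],
  [[0, 0, 0], 0],
  [[0, 0, 0], 0],
  [[0, 0, 0], 0],
  [[0, 0, 0.02], 0],
  [[0, 0, 0.05], 0],
  [[0, 0, 0.09], 0],
  [[0, 0, 0.13], 0],
  [[0, 0, 0.16], 0],
  [[0, 0, 0.16], 0],
  [[0, 0, 0.16], 0],
])

```text
clock: 7.7
tool_pos: [603.3, 332.5, 278.1]
orientation: [0.393, 3.115, 0.002]
force: [0.2, -0.1, -0.8]
finger_gap: -0.4
```

Emit:
arm_command([
  [[-0.012, -0.029, 0], 0],
  [[-0.023, -0.058, 0], 0],
  [[-0.035, -0.087, 0], 0],
  [[-0.046, -0.116, 0], 0],
  [[-0.058, -0.145, 0], 0],
  [[-0.069, -0.174, 0], 0],
  [[-0.081, -0.203, 0], 0],
  [[-0.0915, -0.231, 0], 0],
  [[-0.0915, -0.231, 0], 0],
  [[-0.0915, -0.231, -0.03], 0],
  [[-0.0915, -0.231, -0.06], 0],
  [[-0.0915, -0.231, -0.09], 0],
  [[-0.0915, -0.231, -0.12], 0],
  [[-0.0915, -0.231, -0.145], 0],
  [[-0.0915, -0.231, -0.165], 0],
  [[-0.0915, -0.231, -0.178], 0],
  [[-0.0915, -0.231, -0.184], 0],
  [[-0.0915, -0.231, -0.184], 0],
  [[-0.0915, -0.231, -0.184], 0],
  [[-0.0915, -0.231, -0.184], 0],
])

```text
clock: 9.7
tool_pos: [512.3, 101.4, 94.3]
orientation: [0.393, 3.115, 0.001]
force: [-0.3, -1.4, 0.1]
finger_gap: -0.1
```

```bash
python3 - <<'E'
from h import *
from rig import readout,cams
p=readout.get_obs()["tool_pos"];a=[]
for n in("top","scene"):
    d=cams.get_image(n);c=proj(d,p-[0,0,14]);print(n,p,c.round(1))
    x0,y0=(c-[50,50]).astype(int).clip(0);print(x0,y0)
    a.append(cv2.resize(d["color"][y0:y0+100,x0:x0+100],(400,400),interpolation=cv2.INTER_CUBIC))
cv2.imwrite("pics/c5.png",np.hstack(a))
E
```

```text
top [512.29652902 101.44944603  94.30799684] [224.4 216.7]
174 166
scene [512.29652902 101.44944603  94.30799684] [235.1 205.8]
185 155
```

View pics/c5.png

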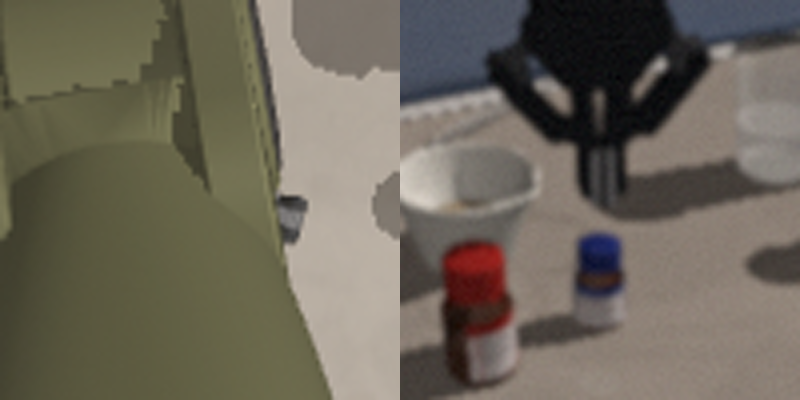

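The scene view shows the tips at about (235,205), right above the blue cap top at about (235,215). The gap is about 25 mm, so I hold, then rise.

Emit:
arm_command([
  [[0, 0, 0], 0],
  [[0, 0, 0], 0],
  [[0, 0, 0], 0],
  [[0, 0, 0], 0],
  [[0, 0, 0], 0],
  [[0, 0, 0], 0],
  [[0, 0, 0], 0],
  [[0, 0, 0], 0],
  [[0, 0, 0], 0],
  [[0, 0, 0], 0],
  [[0, 0, 0], 0],
  [[0, 0, 0], 0],
  [[0, 0, 0], 0],
  [[0, 0, 0], 0],
  [[0, 0, 0], 0],
  [[0, 0, 0], 0],
  [[0, 0, 0], 0],
  [[0, 0, 0], 0],
  [[0, 0, 0], 0],
  [[0, 0, 0], 0],
])

```text
clock: 11.8
tool_pos: [511.4, 101.2, 93.3]
orientation: [0.393, 3.117, 0.0]
force: [0.6, 0.5, -0.6]
finger_gap: 0.5
```

Emit:
arm_command([
  [[0, 0, 0], 0],
  [[0, 0, 0], 0],
  [[0, 0, 0], 0],
  [[0, 0, 0], 0],
  [[0, 0, 0.02], 0],
  [[0, 0, 0.05], 0],
  [[0, 0, 0.09], 0],
  [[0, 0, 0.13], 0],
  [[0, 0, 0.16], 0],
  [[0, 0, 0.18], 0],
  [[0, 0, 0.18], 0],
  [[0, 0, 0.18], 0],
])

```text
clock: 13.0
tool_pos: [511.4, 101.2, 273.1]
orientation: [0.393, 3.117, 0.0]
force: [-0.3, -0.6, -1.1]
finger_gap: -0.1
```

Emit:
arm_command([
  [[0.027, 0.012, 0], 0],
  [[0.054, 0.024, 0], 0],
  [[0.081, 0.036, 0], 0],
  [[0.108, 0.047, 0], 0],
  [[0.108, 0.047, 0], 0],
  [[0.108, 0.047, -0.03], 0],
  [[0.108, 0.047, -0.06], 0],
  [[0.108, 0.047, -0.09], 0],
  [[0.108, 0.047, -0.12], 0],
  [[0.108, 0.047, -0.145], 0],
  [[0.108, 0.047, -0.162], 0],
  [[0.108, 0.047, -0.173], 0],
  [[0.108, 0.047, -0.179], 0],
  [[0.108, 0.047, -0.179], 0],
  [[0.108, 0.047, -0.179], 0],
  [[0.108, 0.047, -0.179], 0],
])

```text
clock: 14.6
tool_pos: [620.2, 148.4, 95.4]
orientation: [0.393, 3.115, 0.001]
force: [0.0, -1.0, 0.4]
finger_gap: -0.0
```

```bash
python3 - <<'E'
from h import *
from rig import readout,cams
p=readout.get_obs()["tool_pos"];a=[]
for n in("top","scene"):
    d=cams.get_image(n);c=proj(d,p-[0,0,14]);print(n,p,c.round(1))
    x0,y0=(c-[50,50]).astype(int).clip(0);print(x0,y0)
    a.append(cv2.resize(d["color"][y0:y0+100,x0:x0+100],(400,400),interpolation=cv2.INTER_CUBIC))
cv2.imwrite("pics/c6.png",np.hstack(a))
E
```

```text
top [620.16007367 148.41880624  95.426553  ] [206.  171.5]
155 121
scene [620.16007367 148.41880624  95.426553  ] [200.5 190. ]
150 140
```

View pics/c6.png

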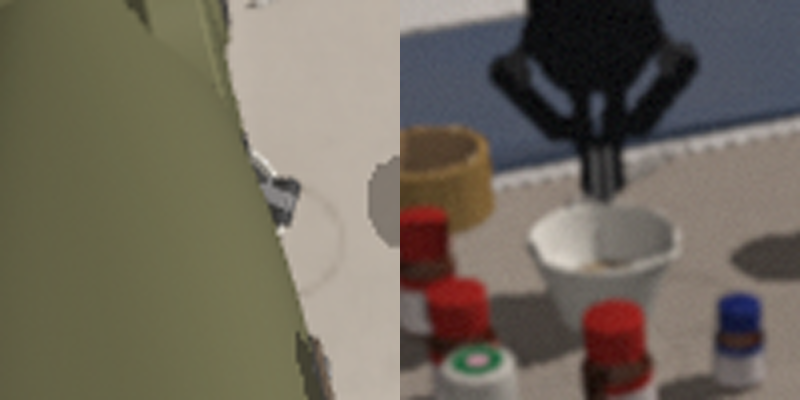

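The tips are at about (200,189.5), above the mortar's mouth centre at about (201,199.5), with a gap of about 26 mm. I hold, then rise to finish.

Emit:
arm_command([
  [[0, 0, 0], 0],
  [[0, 0, 0], 0],
  [[0, 0, 0], 0],
  [[0, 0, 0], 0],
  [[0, 0, 0], 0],
  [[0, 0, 0], 0],
  [[0, 0, 0], 0],
  [[0, 0, 0], 0],
  [[0, 0, 0], 0],
  [[0, 0, 0], 0],
  [[0, 0, 0], 0],
  [[0, 0, 0], 0],
  [[0, 0, 0], 0],
  [[0, 0, 0], 0],
  [[0, 0, 0], 0],
  [[0, 0, 0], 0],
  [[0, 0, 0], 0],
  [[0, 0, 0], 0],
  [[0, 0, 0], 0],
  [[0, 0, 0], 0],
])

```text
clock: 16.7
tool_pos: [619.4, 148.2, 94.3]
orientation: [0.393, 3.117, -0.0]
force: [-0.2, 0.2, 1.0]
finger_gap: -0.1
```

Emit:
arm_command([
  [[0, 0, 0], 0],
  [[0, 0, 0], 0],
  [[0, 0, 0], 0],
  [[0, 0, 0], 0],
  [[0, 0, 0.02], 0],
  [[0, 0, 0.05], 0],
  [[0, 0, 0.09], 0],
  [[0, 0, 0.13], 0],
  [[0, 0, 0.17], 0],
  [[0, 0, 0.2], 0],
  [[0, 0, 0.22], 0],
  [[0, 0, 0.22], 0],
  [[0, 0, 0.22], 0],
  [[0, 0, 0.22], 0],
])

```text
clock: 18.1
tool_pos: [618.8, 148.1, 312.6]
orientation: [-0.393, -3.115, 0.001]
force: [0.2, -0.3, 0.4]
finger_gap: -0.4
```

```bash
python3 - <<'E'
from h import *
from rig import readout,cams,hand_in
o=readout.get_obs();print(o["clock"],o["tool_pos"],o["force"])
S=pickle.load(open("scene.pkl","rb"))["color"];d=cams.get_image("scene")["color"]
m=cv2.absdiff(S,d).max(2);print("changed px in bottle area",(m[205:280,105:330]>45).sum())
cv2.imwrite("pics/end.png",d)
E
```

```text
18.1 [618.76151092 148.06898067 312.61260643] [ 0.2286657  -0.28286348  0.41122545]
changed px in bottle area 0
```

View pics/end.png

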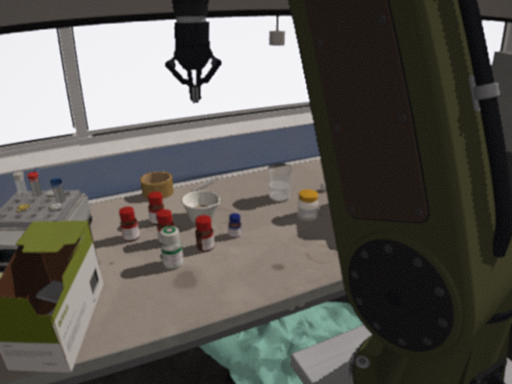

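The hand is raised, with the tips at about (195,98), and every bottle stands at its starting pixel. I'm handing in.

```bash
python3 -c "from rig import hand_in; print(hand_in())"
```

```text
the job is handed in; nothing more can be done
None
```

I pointed with shut fingers at the leftmost red-capped bottle, then the blue-capped one, then the mortar's mouth, and handed the job in with the clock at 18.1 s. At each one the fingertips stood about 25–26 mm above the top and stayed for more than two seconds. Between them the tips rose to about 26 cm above the bench.

The hand finished with its tips about 30 cm up. In the last scene picture, no pixels had changed in the bottle and mortar area. The arm hid the pestle and the cardboard box in that picture, but the hand never went near them. Measured forces stayed at sensor noise (under 1.5 N), and the two cameras agreed on the target positions to within a pixel or so. No check failed.

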